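# Upend the rinsed cup on the free drying peg

### The arm

A 6-joint arm with a two-finger parallel gripper is mounted at the origin on the work surface. World frame = base frame: x ahead of the robot, y to its left, z up, the work surface at z = 0. Lengths are in m, angles in degrees, forces in N, time in s.
With the tool pointing down it reaches from about 0.375 to 0.9 m from the base axis. Payload 3.1 kg.
Tool frame: the origin (TCP) lies on the centre line of the jaws, within the pads' length; the fingertips stand 19 mm ahead of it and the grasp point (between the pads) is the TCP (tips_ahead is the distance from the TCP to the fingertips, in m); z points along the fingers, y is the line along which they close (so a half turn about z gives the same grasp; the last joint's range is limited). The gripper opens to 87 mm and grips with 3 to 60 N. Pads are 19 mm wide; open, the fingers measure 117 mm over their backs; the gripper's body (75 mm by 190 mm) begins 51 mm behind the grasp point.
Start: joints at [-75.602, 30.224, 82.088, -0, 67.689, -10.227], TCP at [0.26, -0.568, 0.211] pointing down, gripper open.
Joint ranges: [-176.69, 176.69], [-43.24, 126.21], [12.49, 139.97], [-82, 262], [0, 151.66], [-163.58, 163.58]. Speed limits (degrees/s): [159.86, 159.86, 180, 180, 180, 180].

### API

Orientations are given as a 3x3 rotation matrix whose columns are the frame's x, y, z axes.
In Python, from rig import read_state, capture, hand_in, trace, landmark_of, tips_ahead gives the robot as it stands.
- The arm moves only by the shell command python3 -m jog 'ROWS'. ROWS is JSON, a list of rows, each an object of numbers: "tx", "ty", "tz": the shift along the tool's x, y, z in cm; "roll": the turn about the tool's z in rad; "jaw": the opening, from 0 (shut) to 1 (fully open). A call has 1 to 8 rows; each row shifts and turns the commanded pose from where the row before left it, along the tool's axes as they then stand; what a row does not reach is not made up. A row lasts 1/10 s, in which the tool goes at most 50 mm and 8.59 degrees, less where a joint would pass 70% of its speed; a pose out of reach is approached as far as the arm can. A call with a gripper value outside its range is refused whole. The fingers move at their own pace and stop on an object; the grip force is fixed at half the most. Time passes only in rows, so rows that do not move let the fingers close. It gives the time, the measured TCP pose, the force, the opening and the grip force at its end, in the units of the state.
- read_state(): the state, without advancing time (a new reading comes with each control period).
- capture(name): name is "scene" or "top"; returns a dict with "img" (420x560x3 uint8, red, green, blue), "vertical_fov" (degrees; the focal length in pixels is half the picture's height over the tangent of half this angle, whatever the lens; pixels are square), "cx", "cy" (the principal point, pixels), "k1" (the pictures are not rectified: a ray, as slopes to the right and down, at radius r is drawn at 1 + k1 r^2 times it, then the intrinsics apply), "cam_to_world" (4x4, takes a point from camera to world coordinates). Camera axes: x right, y up, looking along -z (the intrinsics and any distortion apply to the point x, -y, -z); pixel columns grow to the right and rows downward; lengths in m; the calibration is good to about 2 mm. A picture is of the moment at which its call begins. There is no depth.
- hand_in(): hands the job in; it is judged then, once.
Trained networks look in the newest picture that a camera, given by its name, has taken for a name from the list of things; names that differ only in an ending like _2 or _b are one class to them, and where a whole thing is asked for, a point or a joint stands for the part that bears it (a point fixed in the world has none). Each returns a list of dicts, best first, with "p" (0 to 1); they miss things now and then, are a little off and sometimes report something else, mostly with a low value. They report only what shows in the picture. A call takes as long as a camera call. They do not tell look-alikes from the thing itself.
- trace(camera, thing): "pixels" (420x560 bool, what is visible of it) and "bbox" ([left, top, width, height] in pixels, round what is visible of it).
- landmark_of(camera, thing): "point" ([row, column] in pixels: a listed point, or the origin of a listed thing).
The state is a dict: "time_s": time; "joint_positions": joint angles; "qvel": joint speeds; "tau": joint torques, N m; "position": TCP position; "tcp_rot": TCP orientation; "force": force on the tool from outside, world axes, zero at the start; "moment": the same for the moment, N m; "opening": opening from 0.0 (shut) to 1.0 (fully open); "grasp_force": force on a finger pad.
Only numpy, scipy, OpenCV 4.12 (cv2) and the standard library are available. Lean on these libraries where they do the work, as an engineer would, in place of code of your own. Each camera call takes 0.05 s, during which the arm holds its last target. There are 200 camera calls.

### The job

The blue square rinse cup lying on the mat has just been washed out: pick it up, turn it mouth down and put it over the free drying peg so that its rim sits flat on the stand's grey foot. Lower it gently all the way rather than letting it drop down the peg, then let go. Leave the beaker on the other peg, the bottle, the solder spool and the multimeter where they are.

Things in the scene. Friction and masses are not known exactly. Their poses are not given: they have to be found in the camera images.
- cup: blue plastic cup of square section, 50 x 50 mm outside, 110 mm long, walls and floor 3 mm (inside 44 x 44 mm, 107 mm deep), about 80 g. Starts lying on its side, mouth roughly away from the robot. Origin in its middle, on its long axis (25 mm above the mat when lying); +x points along the axis out of the mouth, y and z are square to the side walls (z up at the start)
- cup_mouth (a point): centre of the cup's open mouth, in the plane of the rim, 55 mm along +x from the cup's origin; axes as the cup's
- free_stand: the empty drying stand, fixed to the bench: round grey foot with black drain slots, 96 mm in diameter, 10 mm thick, and in its centre an upright round steel peg 20 mm in diameter with a domed tip, 80 mm tall above the foot. Origin at the centre of the foot's underside on the bench, z up
- free_stand_seat (a point): where the free stand's peg meets the top of its foot, on the peg's axis, 10 mm above the bench; z up along the peg
- free_stand_tip (a point): tip of the free stand's peg, on its axis, 90 mm above the bench
- used_stand: an identical fixed drying stand whose peg is already taken by the white beaker; origin at the centre of its underside
- beaker: round white plastic beaker, 62 mm in diameter, 95 mm tall, standing mouth down over the used stand's peg, its rim on the foot; origin at the centre of its rim, z up towards its closed end (top 105 mm above the bench)
- cleaner_bottle: closed yellow plastic bottle with a red cap, 54 mm in diameter, 130 mm tall, standing; origin at the centre of its underside
- solder_spool: orange spool of solder wire standing on its flange, 60 mm in diameter, 40 mm tall; origin at the centre of its underside
- multimeter: yellow and black handheld multimeter lying on its back, 150 x 78 x 38 mm (to 47 mm at its dial), the long side along its x; origin at the centre of its underside
There are look-alikes about, which are no part of the job. Of the things like the cup, leave any that is green or turquoise; of the rest the smaller one is meant.

How it is judged (in metres and radians):
At the end, for the whole second after the job is handed in: The cup is mouth down over the free peg: its mouth's centre is less than 4 mm above the foot's top and within 20 mm of the peg's axis, its axis within about 7 degrees of vertical, and it is at rest (z of cup_mouth in the frame of free_stand_seat below 0.004 m and horizontal distance between cup_mouth and free_stand_seat below 0.02 m and angle between cup's own x axis and vertical above 3.02 rad and linear speed of cup below 0.02 m/s); the robot touches nothing.
It fails at once if the cup drops down the peg (it moves faster than 0.5 m/s while its mouth is below the peg's tip and around the peg) (z of cup_mouth in the frame of free_stand_seat below 0.078 m and horizontal distance between cup_mouth and free_stand_seat below 0.03 m and angle between cup's own x axis and vertical above 2.6 rad and linear speed of cup above 0.5 m/s).
It fails at once if the beaker on the other peg is moved by more than 20 mm (distance of beaker from where it was at the start of the episode above 0.02 m).
It fails at once if the bottle, the spool or the multimeter is moved by more than 30 mm or the bottle is tipped over (distance of any of cleaner_bottle, solder_spool, multimeter from where it was at the start of the episode above 0.03 m or angle between cleaner_bottle's own z axis and vertical above 0.6 rad).
It also fails if it takes over 38 s, if anything falls off the work surface, if the arm or the gripper's body presses on something with over 40 N, if the wrist force passes 120 N, or if a joint passes its speed limit or range.

## Working session

There is one attempt and no reset: what is moved stays moved. The work goes in short steps, Python scripts to look and compute and a shell command to move; the robot and the scene stay as the last step left them, time stands still between calls to the robot, and variables do not carry over. Pictures are saved under pics/ and viewed, at most 10 in all, crops included, and the job is handed in when it is done.

```bash
ls; mkdir -p pics; cat > h.py <<'E'
import numpy as np, cv2, os
from rig import *
def K(c):
    f=210/np.tan(np.radians(c["vertical_fov"]/2)); return np.array([[f,0,c["cx"]],[0,f,c["cy"]],[0,0,1.]])
def ray(c,rc):
    p=np.array([[[rc[1],rc[0]]]],float)
    u=cv2.undistortPoints(p,K(c),np.array([c["k1"],0,0,0.]))[0,0]
    T=np.array(c["cam_to_world"]); d=T[:3,:3]@np.array([u[0],-u[1],-1]); return T[:3,3],d/np.linalg.norm(d)
def atz(c,rc,z):
    o,d=ray(c,rc); return o+d*(z-o[2])/d[2]
def tri(rs):
    A=0;b=0
    for o,d in rs:
        P=np.eye(3)-np.outer(d,d);A=A+P;b=b+P@o
    x=np.linalg.solve(A,b); return x,[round(float(np.linalg.norm((np.eye(3)-np.outer(d,d))@(x-o))),4) for o,d in rs]
def proj(c,X):
    T=np.linalg.inv(np.array(c["cam_to_world"])); q=T[:3,:3]@np.array(X)+T[:3,3]
    s=np.array([q[0],-q[1]])/-q[2]; s=s*(1+c["k1"]*(s@s)); k=K(c); return k[1,1]*s[1]+k[1,2],k[0,0]*s[0]+k[0,2]
def save(c,n): cv2.imwrite(f"pics/{n}.png",np.ascontiguousarray(c["img"][:,:,::-1]))
E
cat > a.py <<'E'
from h import *
np.set_printoptions(precision=4,suppress=True)
for n in("scene","top"):
    c=capture(n); save(c,n+"0"); print(n,c["vertical_fov"],c["k1"],np.array(c["cam_to_world"]).round(3).tolist())
    for t in("cup","cup_mouth","free_stand","free_stand_seat","free_stand_tip","beaker","cleaner_bottle","solder_spool","multimeter"):
        print(t,[(np.round(r["point"],1).tolist(),round(r["p"],2)) for r in landmark_of(n,t)])
    print([(r["bbox"],round(r["p"],2)) for r in trace(n,"cup")])
s=read_state();print(s["time_s"],s["position"],s["tcp_rot"])
E
python3 a.py
```

```text
pics
scene 52.54109155639223 -0.00536248587475647 [[0.116, -0.831, 0.544, 1.173], [0.993, 0.09, -0.073, -0.149], [0.012, 0.549, 0.836, 1.025], [0.0, 0.0, 0.0, 1.0]]
cup [([258.2, 158.4], 0.8), ([229.1, 230.7], 0.78), ([167.7, 305.1], 0.64)]
cup_mouth [([245.4, 148.7], 0.96), ([179.6, 212.5], 0.93), ([246.8, 240.5], 0.88), ([149.9, 302.5], 0.86), ([230.2, 394.8], 0.73)]
free_stand [([229.1, 392.8], 0.96), ([225.4, 320.6], 0.69)]
free_stand_seat [([228.9, 398.9], 0.63)]
free_stand_tip [([209.5, 404.6], 0.72)]
beaker [([228.7, 322.3], 0.95)]
cleaner_bottle [([224.6, 143.0], 0.88)]
solder_spool [([297.9, 216.9], 0.69), ([228.1, 398.0], 0.54)]
multimeter [([284.5, 361.2], 0.71), ([246.0, 237.2], 0.21)]
[([291.8, 140.9, 29.8, 53.0], 0.95), ([215.9, 205.8, 31.7, 47.1], 0.9), ([200.2, 129.9, 37.9, 56.7], 0.79), ([137.7, 236.2, 48.7, 39.9], 0.77)]
top 42.71291677325571 -0.1597415285462024 [[0.004, 0.995, -0.099, 0.45], [-1.0, 0.003, -0.012, -0.081], [-0.012, 0.099, 0.995, 1.204], [0.0, 0.0, 0.0, 1.0]]
cup [([199.9, 347.3], 0.9), ([171.0, 426.1], 0.73), ([280.9, 242.6], 0.65), ([311.1, 359.6], 0.59)]
cup_mouth [([184.5, 446.3], 0.84), ([176.5, 342.0], 0.6), ([277.1, 367.9], 0.57)]
free_stand [([184.6, 148.7], 0.82), ([119.6, 201.7], 0.44)]
free_stand_seat [([184.5, 145.3], 0.79)]
free_stand_tip [([177.8, 136.7], 0.91)]
beaker [([192.8, 239.9], 0.73)]
cleaner_bottle [([227.6, 452.3], 0.55), ([179.4, 135.8], 0.32)]
solder_spool [([117.7, 364.6], 0.77)]
multimeter [([119.1, 200.5], 0.85)]
[([222.4, 242.8, 38.9, 77.5], 0.85), ([401.2, 149.1, 54.6, 48.4], 0.84), ([327.7, 174.7, 36.0, 54.0], 0.66), ([335.5, 272.7, 59.2, 78.6], 0.56)]
1.1 [ 0.2605 -0.5681  0.2108] [[ 0.909   0.4167 -0.    ]
 [ 0.4167 -0.909  -0.    ]
 [-0.      0.     -1.    ]]
```

View pictures.

View pics/scene0.png

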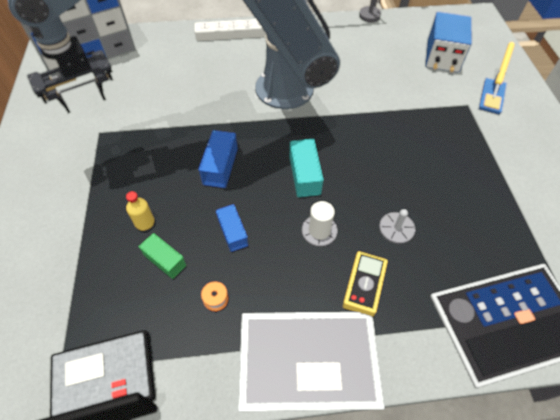

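View pics/top0.png

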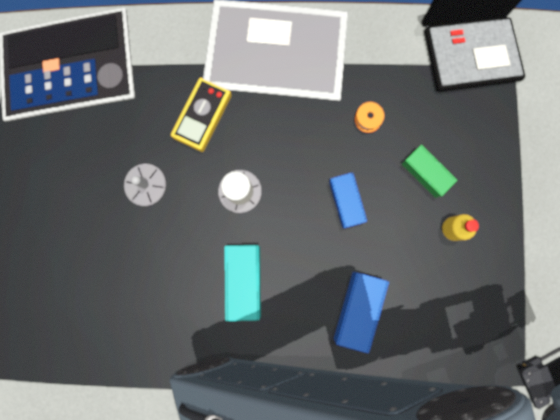

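Scene picture: the small blue cup is at about (228,232), with a bigger blue one at (158,218), turquoise at (167,306), green at (256,162), the free peg at (213,403) and the beaker peg at (222,321). The top picture agrees: small blue cup at (200,348), free stand at (184,145), mouth end towards the top. The next step is to measure them.

```bash
cat > b.py <<'E'
from h import *
from scipy.optimize import minimize
np.set_printoptions(precision=4,suppress=True)
C={n:capture(n) for n in("scene","top")}
near={"scene":(228,232),"top":(200,347)}
M={}
for n,c in C.items():
    hsv=cv2.cvtColor(c["img"],cv2.COLOR_RGB2HSV)
    m=((hsv[...,0]>100)&(hsv[...,0]<130)&(hsv[...,1]>120)&(hsv[...,2]>50)).astype(np.uint8)
    k,l=cv2.connectedComponents(m); M[n]=(l==l[near[n]]).astype(np.uint8)
    print(n,M[n].sum(),cv2.boundingRect(M[n]), [ (r["bbox"]) for r in trace(n,"cup") if r["pixels"][near[n]]])
def ren(c,p):
    x,y,z,a,L,W=p; ca,sa=np.cos(a),np.sin(a); pts=[]
    for i in(-1,1):
        for j in(-1,1):
            for k in(-1,1):
                u,v=i*L/2,j*W/2; r,q=proj(c,[x+u*ca-v*sa,y+u*sa+v*ca,z+k*W/2]); pts.append((q,r))
    m=np.zeros((420*4,560*4),np.uint8); h=cv2.convexHull((np.array(pts)*64+32).astype(np.int32))
    cv2.fillConvexPoly(m,h,255,shift=4); return cv2.resize(m,(560,420),interpolation=cv2.INTER_AREA)/255.
cost=lambda p:sum(np.abs(ren(C[n],p)-M[n]).sum() for n in C)
x0,_=tri([ray(C["scene"],(229.1,230.7)),ray(C["top"],(199.9,347.3))]);print("lm",x0,_)
for full in(0,1):
    f=(lambda q:cost(q)) if full else (lambda q:cost(list(q)+[.11,.05]))
    s=[*x0,.1]+([.11,.05] if full else []); d=np.array([.01,.01,.01,.15,.01,.01])[:len(s)]
    r=minimize(f,s,method="Nelder-Mead",options=dict(initial_simplex=np.vstack([s]+[s+np.eye(len(s))[i]*d[i] for i in range(len(s))]),maxiter=250)); print(full,r.x,r.fun)
x,y,z,a=r.x[:4]; print("yaw",np.degrees(a))
for t in("free_stand_seat","free_stand_tip","free_stand","beaker","cleaner_bottle","solder_spool","multimeter"):
    q=[landmark_of(n,t) for n in C]
    if all(q): print(t,*tri([ray(C[n],v[0]["point"]) for n,v in zip(C,q)]))
for n in C:
    q=trace(n,"free_stand")
    print(n,[(r["bbox"],round(r["p"],2)) for r in q])
E
python3 b.py
```

```text
scene 942 (216, 204, 32, 48) [[219.0, 206.2, 27.4, 47.2]]
top 1329 (330, 173, 37, 55) [[329.3, 173.6, 36.7, 51.4]]
lm [ 0.569  -0.2138  0.0174] [0.0008, 0.0008]
0 [ 0.5672 -0.2117  0.0257  0.2827] 103.39607843137254
1 [ 0.567  -0.2118  0.024   0.2781  0.1122  0.0503] 96.29411764705881
yaw 15.933778389835426
free_stand_seat [0.6012 0.239  0.0075] [0.0003, 0.0003]
free_stand_tip [0.6149 0.1171 0.1059] [0.1218, 0.1218]
beaker [ 0.5868  0.034  -0.009 ] [0.007, 0.007]
cleaner_bottle [ 0.502  -0.4674 -0.0249] [0.0016, 0.0016]
solder_spool [ 0.7571 -0.2568 -0.0007] [0.0016, 0.0016]
multimeter [ 0.7597  0.117  -0.0163] [0.0035, 0.0035]
scene [([379.7, 211.9, 35.8, 30.9], 0.82)]
top [([123.8, 161.4, 42.5, 43.0], 0.83)]
```

```bash
python3 -m jog '[{"roll":0.076,"jaw":1},{"roll":0.076},{"tx":3.7,"ty":-2.6},{"tx":3.7,"ty":-2.6},{"tx":3.7,"ty":-2.6},{"tx":3.7,"ty":-2.6},{"tx":3.7,"ty":-2.6},{"tx":3.7,"ty":-2.6}]'; python3 -m jog '[{"tx":3.7,"ty":-2.6},{"tx":3.7,"ty":-2.6},{"tx":3.7,"ty":-2.6},{},{}]'
cat > s.py <<'E'
from h import *
import sys
np.set_printoptions(precision=4,suppress=True)
s=read_state(); R=np.array(s["tcp_rot"]); p=np.array(s["position"])
print(s["time_s"],p,"force",s["force"],"open",s["opening"],s["grasp_force"]); print(R,"yaw x",np.degrees(np.arctan2(R[1,0],R[0,0])))
if len(sys.argv)>3: print("tool shift cm",R.T@(np.array([float(v) for v in sys.argv[1:4]])-p)*100)
E
python3 s.py 0.5507 -0.2167 0.025
```

```text
2.1 [ 0.2605 -0.5681  0.2108] force [-0.2386 -1.343   0.4792] open 0.9992647386033928 0.0
[[ 0.909   0.4167 -0.    ]
 [ 0.4167 -0.909   0.    ]
 [-0.     -0.     -1.    ]] yaw x 24.627433827707435
tool shift cm [ 41.0286 -19.8497  18.5753]$[0]: bad value
$[0]: bad value
```

```bash
python3 -m jog '[{"tx":0,"ty":0,"tz":0,"roll":0.076,"jaw":1.0}]'; python3 s.py
```

```text
time_s: 2.2
position: [0.2604, -0.5681, 0.2107]
tcp_rot: [[0.939, 0.345, -0.0], [0.345, -0.939, 0.0], [-0.0, -0.0, -1.0]]
force: [-0.2, 0.1, 0.0]
opening: 1.003
grasp_force: 0.0
2.2 [ 0.2604 -0.5681  0.2107] force [-0.2332  0.0712  0.0344] open 1.002728498654257 0.0
[[ 0.9387  0.3447 -0.    ]
 [ 0.3447 -0.9387  0.0001]
 [-0.     -0.0001 -1.    ]] yaw x 20.166103869962093
```

All keys are needed in every row. The roll direction is as expected.

```bash
python3 -m jog '[{"tx":0,"ty":0,"tz":0,"roll":0.076,"jaw":1.0},{"tx":3.7,"ty":-2.6,"tz":0,"roll":0,"jaw":1.0},{"tx":3.7,"ty":-2.6,"tz":0,"roll":0,"jaw":1.0},{"tx":3.7,"ty":-2.6,"tz":0,"roll":0,"jaw":1.0},{"tx":3.7,"ty":-2.6,"tz":0,"roll":0,"jaw":1.0},{"tx":3.7,"ty":-2.6,"tz":0,"roll":0,"jaw":1.0},{"tx":3.7,"ty":-2.6,"tz":0,"roll":0,"jaw":1.0},{"tx":3.7,"ty":-2.6,"tz":0,"roll":0,"jaw":1.0}]' >/dev/null
python3 -m jog '[{"tx":3.7,"ty":-2.6,"tz":0,"roll":0,"jaw":1.0},{"tx":3.7,"ty":-2.6,"tz":0,"roll":0,"jaw":1.0},{"tx":3.7,"ty":-2.6,"tz":0,"roll":0,"jaw":1.0},{"tx":0,"ty":0,"tz":0,"roll":0,"jaw":1.0}]'>/dev/null; python3 s.py 0.5507 -0.2167 0.025
python3 - <<'E'
from h import *
C={n:capture(n) for n in("scene","top")}
print(tri([ray(C["scene"],(209.5,404.6)),ray(C["top"],(177.8,136.7))]))
for n in C:
    for t in("free_stand_tip","free_stand_seat"): print(n,t,[(np.round(r["point"],1),round(r["p"],2)) for r in landmark_of(n,t)])
    r=trace(n,"free_stand")
    if r: save(C[n],n+"1"); m=r[0]["pixels"].astype(np.uint8); x,y,w,h=cv2.boundingRect(m); print(n,(x,y,w,h),atz(C[n],(y+h/2,x+w/2),.01))
for z,l in((.09,"tip"),(.01,"seat")): print(l,[proj(C[n],(0.601,.239,z)) for n in C])
E
```

```text
3.4 [ 0.5479 -0.212   0.2109] force [-0.3694 -0.9189  0.109 ] open 0.9972847073178737 0.0
[[ 0.9599  0.2804  0.0021]
 [ 0.2804 -0.9599  0.0013]
 [ 0.0023 -0.0007 -1.    ]] yaw x 16.28213033068752
tool shift cm [ 0.0929  0.542  18.5942]
(array([0.60713186, 0.24109944, 0.09810566]), [0.0031, 0.0031])
scene free_stand_tip [(array([229.4, 229.6]), 0.74), (array([209.2, 403.5]), 0.6)]
scene free_stand_seat [(array([225.9, 398.7]), 0.92), (array([209.2, 406. ]), 0.38)]
scene (302, 220, 35, 27) [0.604956   0.02670695 0.01      ]
top free_stand_tip [(array([178.3, 135.4]), 0.8)]
top free_stand_seat [(array([185.6, 144.8]), 0.97), (array([182. , 138.1]), 0.44)]
top (124, 164, 43, 43) [0.60124869 0.24216517 0.01      ]
tip [(np.float64(209.44093806767262), np.float64(401.2072392200442)), (np.float64(180.88347423507452), np.float64(137.15274802846608))]
seat [(np.float64(225.10087415439506), np.float64(394.28729529175945)), (np.float64(185.60928489700183), np.float64(146.8573365773015))]
```

```bash
python3 -m jog '[{"tx":0.1,"ty":0.5,"tz":4,"roll":0.006,"jaw":1.0},{"tx":0,"ty":0,"tz":4.5,"roll":0,"jaw":1.0},{"tx":0,"ty":0,"tz":4.5,"roll":0,"jaw":1.0},{"tx":0,"ty":0,"tz":4,"roll":0,"jaw":1.0},{"tx":0,"ty":0,"tz":1.5,"roll":0,"jaw":1.0},{"tx":0,"ty":0,"tz":0,"roll":0,"jaw":1.0},{"tx":0,"ty":0,"tz":0,"roll":0,"jaw":0.3},{"tx":0,"ty":0,"tz":0,"roll":0,"jaw":0.3}]' >/dev/null; python3 s.py 0.5507 -0.2167 0.025; python3 -m jog '[{"tx":0,"ty":0,"tz":0,"roll":0,"jaw":0.3},{"tx":0,"ty":0,"tz":0,"roll":0,"jaw":0.3},{"tx":0,"ty":0,"tz":0,"roll":0,"jaw":0.3},{"tx":0,"ty":0,"tz":0,"roll":0,"jaw":0.3},{"tx":0,"ty":0,"tz":0,"roll":0,"jaw":0.3}]'
```

```text
4.6 [ 0.5489 -0.2223  0.028 ] force [-0.1667  0.0498  0.1606] open 0.8901181218261632 0.0
[[ 0.9633  0.2683  0.0038]
 [ 0.2683 -0.9633 -0.0025]
 [ 0.003   0.0034 -1.    ]] yaw x 15.564025663159514
tool shift cm [ 0.3231 -0.4942  0.2973]
time_s: 5.1
position: [0.5474, -0.221, 0.0264]
tcp_rot: [[0.963, 0.269, 0.0], [0.269, -0.963, 0.0], [0.0, 0.0, -1.0]]
force: [0.6, 0.0, 5.9]
opening: 0.567
grasp_force: 29.9
```

```bash
python3 -m jog '[{"tx":0,"ty":0,"tz":-2,"roll":0,"jaw":0.3},{"tx":0,"ty":0,"tz":-4,"roll":0,"jaw":0.3},{"tx":0,"ty":0,"tz":-4.5,"roll":0,"jaw":0.3},{"tx":0,"ty":0,"tz":-4.5,"roll":0,"jaw":0.3},{"tx":0,"ty":0,"tz":-3,"roll":0,"jaw":0.3},{"tx":0,"ty":0,"tz":0,"roll":0,"jaw":0.3},{"tx":0,"ty":0,"tz":0,"roll":0,"jaw":0.3}]' >/dev/null
python3 -c "
from h import *
a=capture('scene');b=capture('top')
im=np.hstack([a['img'][120:320,100:420],b['img'][100:300,230:510]]);cv2.imwrite('pics/lift.png',im[:,:,::-1])"; python3 s.py 0.601 0.241 0.2
```

```text
5.9 [ 0.546  -0.2204  0.2039] force [-0.3452  0.4382 -0.9153] open 0.5691728062440574 29.87437605857849
[[ 0.9633  0.2684 -0.0033]
 [ 0.2684 -0.9633  0.002 ]
 [-0.0027 -0.0029 -1.    ]] yaw x 15.569783911669756
tool shift cm [ 17.6823 -42.9722   0.4682]
```

View pics/lift.png

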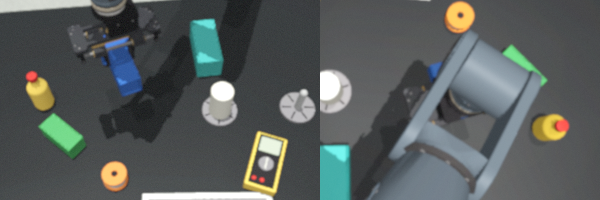

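The cup is held level at scene (192,225) and didn't pivot under its own weight. The tool can only roll, so I'll pivot the cup in the pads against the fixed free peg. The peg tip will push the closed end up first, then push the mouth back.

```bash
python3 -m jog '[{"tx":1.2,"ty":-2.5,"tz":0,"roll":0,"jaw":0.3},{"tx":1.9,"ty":-3.9,"tz":0,"roll":0,"jaw":0.3},{"tx":1.9,"ty":-3.9,"tz":0,"roll":0,"jaw":0.3},{"tx":1.9,"ty":-3.9,"tz":0,"roll":0,"jaw":0.3},{"tx":1.9,"ty":-3.9,"tz":0,"roll":0,"jaw":0.3},{"tx":1.9,"ty":-3.9,"tz":0,"roll":0,"jaw":0.3},{"tx":1.9,"ty":-3.9,"tz":0,"roll":0,"jaw":0.3},{"tx":1.9,"ty":-3.9,"tz":0,"roll":0,"jaw":0.3}]' >/dev/null; python3 -m jog '[{"tx":1.9,"ty":-3.9,"tz":0,"roll":0,"jaw":0.3},{"tx":1.9,"ty":-3.9,"tz":0,"roll":0,"jaw":0.3},{"tx":1.9,"ty":-3.9,"tz":0,"roll":0,"jaw":0.3},{"tx":0,"ty":0,"tz":0,"roll":0,"jaw":0.3},{"tx":0,"ty":0,"tz":0,"roll":0,"jaw":0.3}]' >/dev/null;python3 s.py 0.629 0.2485 0.125
python3 -c "
from h import *
a=capture('scene')
im=cv2.resize(a['img'][130:280,300:500],None,fx=3,fy=3);cv2.imwrite('pics/over.png',im[:,:,::-1])"
```

```text
7.2 [0.629  0.2335 0.203 ] force [-0.1286 -0.9299 -1.0804] open 0.57048141763426 29.874083697795868
[[ 0.9626  0.2708 -0.0046]
 [ 0.2708 -0.9626 -0.0016]
 [-0.0049  0.0002 -1.    ]] yaw x 15.711079195114982
tool shift cm [ 0.4467 -1.4416  7.7957]
```

View pics/over.png

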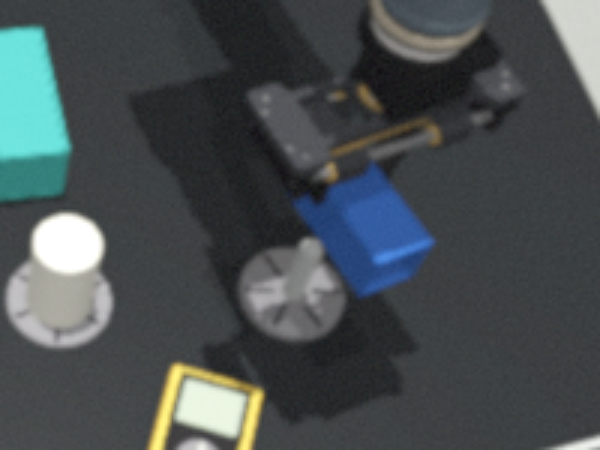

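The cup is gripped above and beyond the peg, with its mouth at about crop (410,260) and the peg tip at (312,245). I'll lower it so the tip comes under the closed end.

```bash
python3 -m jog '[{"tx":0.4,"ty":-1.4,"tz":3,"roll":0,"jaw":0.3},{"tx":0,"ty":0,"tz":3.5,"roll":0,"jaw":0.3},{"tx":0,"ty":0,"tz":1,"roll":0,"jaw":0.3},{"tx":0,"ty":0,"tz":0,"roll":0,"jaw":0.3},{"tx":0,"ty":0,"tz":0.5,"roll":0,"jaw":0.3},{"tx":0,"ty":0,"tz":0.5,"roll":0,"jaw":0.3}]' ; python3 -m jog '[{"tx":0,"ty":0,"tz":0.4,"roll":0,"jaw":0.3},{"tx":0,"ty":0,"tz":0.4,"roll":0,"jaw":0.3}]'
```

```text
time_s: 7.85
position: [0.6322, 0.247, 0.1225]
tcp_rot: [[0.964, 0.268, 0.004], [0.268, -0.964, 0.001], [0.004, 0.0, -1.0]]
force: [0.2, 0.1, -0.9]
opening: 0.568
grasp_force: 29.9
time_s: 8.05
position: [0.6328, 0.2474, 0.1147]
tcp_rot: [[0.963, 0.269, 0.006], [0.269, -0.963, 0.0], [0.006, 0.001, -1.0]]
force: [1.2, -1.8, 10.8]
opening: 0.57
grasp_force: 30.0
```

```bash
python3 -m jog '[{"tx":0,"ty":0,"tz":0.3,"roll":0,"jaw":0.3},{"tx":0,"ty":0,"tz":0.3,"roll":0,"jaw":0.3}]'; python3 -m jog '[{"tx":0,"ty":0,"tz":0.4,"roll":0,"jaw":0.3},{"tx":0,"ty":0,"tz":0.4,"roll":0,"jaw":0.3}]' 
python3 -c "
from h import *
a=capture('scene')
im=cv2.resize(a['img'][130:280,300:500],None,fx=3,fy=3);cv2.imwrite('pics/piv.png',im[:,:,::-1])"
```

```text
time_s: 8.25
position: [0.6363, 0.248, 0.1116]
tcp_rot: [[0.963, 0.269, 0.014], [0.269, -0.963, 0.002], [0.014, 0.002, -1.0]]
force: [5.0, -0.6, 14.1]
opening: 0.568
grasp_force: 30.0
time_s: 8.45
position: [0.6405, 0.249, 0.1061]
tcp_rot: [[0.963, 0.268, 0.024], [0.268, -0.963, 0.005], [0.024, 0.002, -1.0]]
force: [7.9, 1.9, 16.9]
opening: 0.571
grasp_force: 30.0
```

View pics/piv.png

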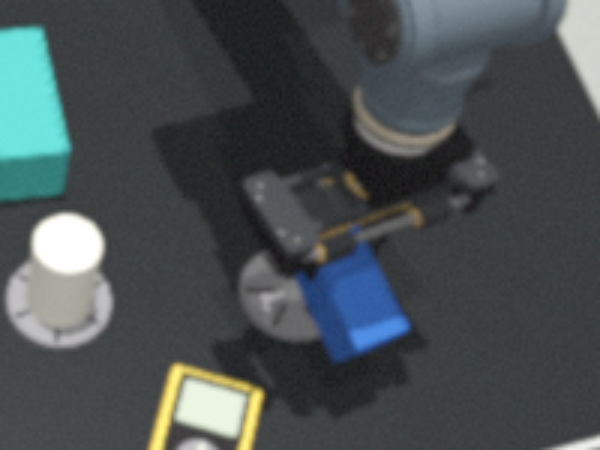

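```bash
python3 -m jog '[{"tx":-1,"ty":0,"tz":0.2,"roll":0,"jaw":0.3},{"tx":-0.5,"ty":0,"tz":0.3,"roll":0,"jaw":0.3},{"tx":-0.2,"ty":0,"tz":0.4,"roll":0,"jaw":0.3},{"tx":0,"ty":0,"tz":0.4,"roll":0,"jaw":0.3}]'; python3 -m jog '[{"tx":-0.2,"ty":0,"tz":0.4,"roll":0,"jaw":0.3},{"tx":0,"ty":0,"tz":0.3,"roll":0,"jaw":0.3},{"tx":0,"ty":0,"tz":0,"roll":0,"jaw":0.3}]' 
python3 -c "
from h import *
a=capture('scene')
im=cv2.resize(a['img'][130:280,300:500],None,fx=3,fy=3);cv2.imwrite('pics/piv2.png',im[:,:,::-1])"
```

```text
time_s: 8.9
position: [0.6371, 0.2474, 0.1008]
tcp_rot: [[0.962, 0.267, 0.053], [0.267, -0.964, 0.012], [0.055, 0.003, -0.998]]
force: [16.3, 4.2, 28.6]
opening: 0.569
grasp_force: 30.0
time_s: 9.2
position: [0.6348, 0.2471, 0.0929]
tcp_rot: [[0.962, 0.267, 0.052], [0.266, -0.964, 0.012], [0.053, 0.002, -0.999]]
force: [16.4, 4.6, 27.0]
opening: 0.568
grasp_force: 30.0
```

View pics/piv2.png

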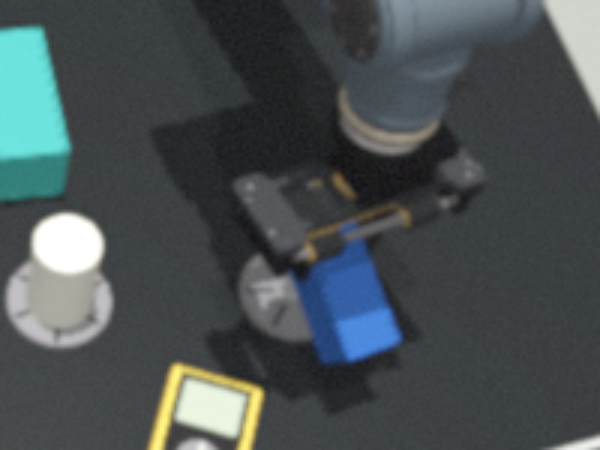

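The mouth has swung down, to about 43° by geometry. Next I'll go up, back off behind the peg, and push the mouth backward against it.

```bash
python3 -m jog '[{"tx":0,"ty":0,"tz":-2.5,"roll":0,"jaw":0.3},{"tx":0,"ty":0,"tz":-4,"roll":0,"jaw":0.3},{"tx":0,"ty":0,"tz":-3.5,"roll":0,"jaw":0.3},{"tx":-4,"ty":0,"tz":0,"roll":0,"jaw":0.3},{"tx":-4.3,"ty":0,"tz":0,"roll":0,"jaw":0.3},{"tx":-4,"ty":0,"tz":0,"roll":0,"jaw":0.3},{"tx":0,"ty":0,"tz":0,"roll":0,"jaw":0.3},{"tx":0,"ty":0,"tz":0,"roll":0,"jaw":0.3}]'>/dev/null
python3 s.py 0.515 0.217 0.115
python3 -c "
from h import *
a=capture('scene');b=capture('top')
im=np.hstack([cv2.resize(q,None,fx=2.5,fy=2.5) for q in (a['img'][120:280,310:460],b['img'][120:280,80:230])]);cv2.imwrite('pics/rot.png',im[:,:,::-1])"
```

```text
10.05 [0.4936 0.2094 0.1795] force [ 0.5902  0.9731 -1.417 ] open 0.5692129269263158 29.9997814767994
[[ 0.9632  0.2687  0.0016]
 [ 0.2687 -0.9632  0.0003]
 [ 0.0016  0.0001 -1.    ]] yaw x 15.584584248747003
tool shift cm [ 2.2601 -0.161   6.4519]
```

View pics/rot.png

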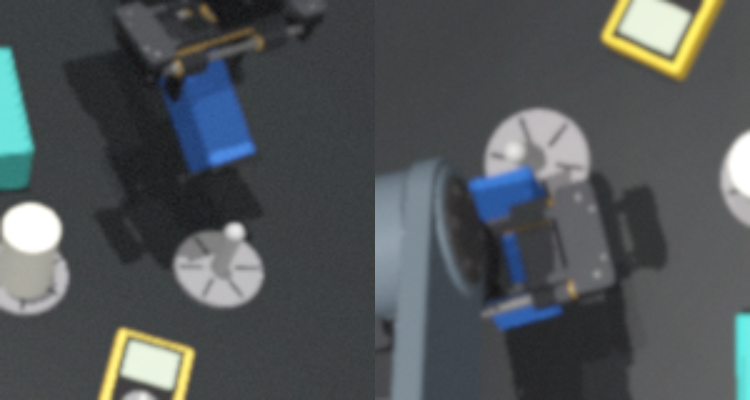

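```bash
cat > fit.py <<'E'
from h import *
from scipy.optimize import minimize
def fit(cams=("scene","top"),show=True):
    C={n:capture(n) for n in cams}; s=read_state(); p=np.array(s["position"]);R=np.array(s["tcp_rot"]); M={}
    for n,c in C.items():
        hsv=cv2.cvtColor(c["img"],cv2.COLOR_RGB2HSV)
        m=((hsv[...,0]>100)&(hsv[...,0]<130)&(hsv[...,1]>120)&(hsv[...,2]>35)).astype(np.uint8)
        r,q=proj(c,p); w=np.zeros_like(m); cv2.circle(w,(int(q),int(r)),60,1,-1); m=m*w
        M[n]=cv2.morphologyEx(m,cv2.MORPH_OPEN,np.ones((3,3),np.uint8))
    def hull(c,q,lo,hi):
        th,gx,dn=q; ax=R@[np.cos(th),0,np.sin(th)]; nn=R@[np.sin(th),0,-np.cos(th)]; yy=R[:,1]; pts=[]
        for a in(lo,hi):
            for j in(-.025,.025):
                for k in(-.025,.025):
                    r,u=proj(c,p+ax*(a-gx)+yy*j+nn*(k+dn)); pts.append((u,r))
        m=np.zeros((420,560),np.uint8); cv2.fillConvexPoly(m,cv2.convexHull((np.array(pts)*16).astype(np.int32)),1,cv2.LINE_AA,shift=4); return m>0
    def cost(q):
        t=1e4*(max(0,abs(q[2])-.015)+max(0,abs(q[1]+.021)-.02))
        for n,c in C.items():
            t+=(M[n].astype(bool)&~hull(c,q,-.055,.055)).sum()
            if n=="scene": t+=(hull(c,q,q[1]+.02,.055)&~M[n].astype(bool)).sum()
        return t
    best=min((minimize(cost,[t,-.021,0],method="Nelder-Mead",options=dict(initial_simplex=[[t,-.021,0],[t+.15,-.021,0],[t,-.013,0],[t,-.021,.008]])) for t in np.radians([0,20,40,60,80,95])),key=lambda r:r.fun)
    print("tilt deg %.1f gx %.4f dn %.4f cost %.0f"%(np.degrees(best.x[0]),best.x[1],best.x[2],best.fun),{n:int(M[n].sum()) for n in M})
    return C,best.x
if __name__=="__main__": fit()
E
python3 fit.py
```

```text
tilt deg 26.9 gx -0.0209 dn 0.0063 cost 29 {'scene': 1046, 'top': 663}
```

The silhouette fit puts the cup at 27° mouth down, having slipped 6 mm across the pads. The tilted mouth now faces the peg. If I drive forward with the peg tip just inside it, the peg pushes the lower rim back with a long lever, and the cup ends upright over the peg.

```bash
python3 -m jog '[{"tx":0,"ty":-0.1,"tz":3,"roll":0,"jaw":0.3},{"tx":0,"ty":0,"tz":2.5,"roll":0,"jaw":0.3},{"tx":2.5,"ty":0,"tz":0,"roll":0,"jaw":0.3},{"tx":0.8,"ty":0,"tz":0,"roll":0,"jaw":0.3},{"tx":0,"ty":0,"tz":0,"roll":0,"jaw":0.3}]'; python3 -m jog '[{"tx":0.7,"ty":0,"tz":0,"roll":0,"jaw":0.3},{"tx":0.7,"ty":0,"tz":0,"roll":0,"jaw":0.3},{"tx":0.5,"ty":0,"tz":0,"roll":0,"jaw":0.3}]'; python3 fit.py
```

```text
time_s: 10.75
position: [0.528, 0.2195, 0.1239]
tcp_rot: [[0.963, 0.268, 0.003], [0.268, -0.963, 0.001], [0.003, 0.0, -1.0]]
force: [-0.3, -0.5, -0.0]
opening: 0.571
grasp_force: 30.0
time_s: 11.05
position: [0.5413, 0.2237, 0.1239]
tcp_rot: [[0.963, 0.269, -0.006], [0.269, -0.963, -0.002], [-0.006, -0.0, -1.0]]
force: [-6.4, -1.7, 4.1]
opening: 0.572
grasp_force: 30.0
tilt deg 30.4 gx -0.0194 dn 0.0084 cost 30 {'scene': 940, 'top': 549}
```

```bash
python3 -m jog '[{"tx":0.6,"ty":0,"tz":0,"roll":0,"jaw":0.3},{"tx":0.6,"ty":0,"tz":-0.2,"roll":0,"jaw":0.3},{"tx":0.6,"ty":0,"tz":-0.2,"roll":0,"jaw":0.3},{"tx":0.6,"ty":0,"tz":-0.2,"roll":0,"jaw":0.3},{"tx":0.6,"ty":0,"tz":0,"roll":0,"jaw":0.3}]'; python3 fit.py
```

```text
time_s: 11.65
position: [0.5701, 0.2318, 0.1298]
tcp_rot: [[0.963, 0.269, -0.005], [0.269, -0.963, -0.001], [-0.005, -0.0, -1.0]]
force: [-4.2, -1.3, 2.4]
opening: 0.573
grasp_force: 30.0
tilt deg 48.2 gx -0.0088 dn 0.0010 cost 16 {'scene': 853, 'top': 416}
```

```bash
python3 -m jog '[{"tx":0.7,"ty":0,"tz":0,"roll":0,"jaw":0.3},{"tx":0.7,"ty":0,"tz":-0.2,"roll":0,"jaw":0.3},{"tx":0.7,"ty":0,"tz":-0.2,"roll":0,"jaw":0.3},{"tx":0.6,"ty":0,"tz":0,"roll":0,"jaw":0.3},{"tx":0.6,"ty":0,"tz":0,"roll":0,"jaw":0.3},{"tx":0,"ty":0,"tz":0,"roll":0,"jaw":0.3}]'; python3 fit.py;  python3 -c "
from h import *
a=capture('scene');b=capture('top')
im=np.hstack([cv2.resize(q,None,fx=2.5,fy=2.5) for q in (a['img'][120:280,330:480],b['img'][120:280,80:230])]);cv2.imwrite('pics/rot2.png',im[:,:,::-1])"
```

```text
time_s: 12.35
position: [0.6055, 0.2415, 0.1338]
tcp_rot: [[0.963, 0.268, 0.001], [0.268, -0.963, 0.001], [0.002, -0.0, -1.0]]
force: [-2.8, 0.8, -1.5]
opening: 0.571
grasp_force: 30.0
tilt deg 64.9 gx -0.0021 dn -0.0099 cost 38 {'scene': 706, 'top': 398}
```

View pics/rot2.png

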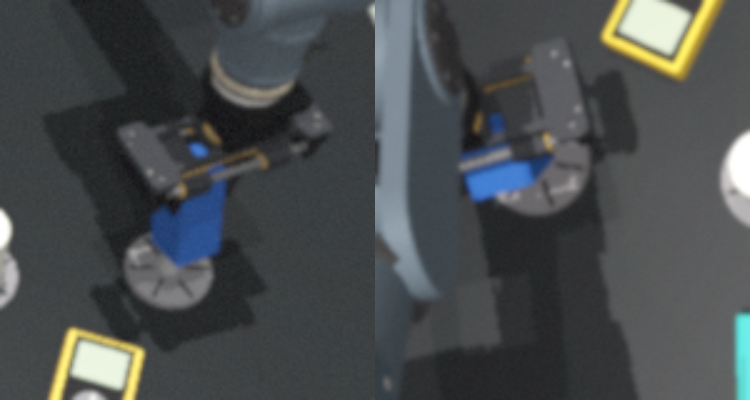

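Cup is nearly upright over the stand at crop (190,225), with its closed end still leaning toward the robot. I'll cross-check the tilt estimate with the grip offset held fixed.

```bash
sed -i 's|^    return C,best.x|    for g in (-.021,-.012,-.003):\n        for d in (-.01,0,.008):\n            t=min(np.radians(np.arange(50,100,1)),key=lambda t:cost([t,g,d])); print(g,d,"tilt %.0f cost %.0f"%(np.degrees(t),cost([t,g,d])))\n    return C,best.x|' fit.py; python3 fit.py
```

```text
tilt deg 67.2 gx -0.0030 dn -0.0076 cost 39 {'scene': 704, 'top': 393}
-0.021 -0.01 tilt 68 cost 236
-0.021 0 tilt 91 cost 314
-0.021 0.008 tilt 98 cost 301
-0.012 -0.01 tilt 68 cost 120
-0.012 0 tilt 87 cost 282
-0.012 0.008 tilt 96 cost 290
-0.003 -0.01 tilt 65 cost 41
-0.003 0 tilt 61 cost 171
-0.003 0.008 tilt 96 cost 304
```

```bash
python3 -m jog '[{"tx":0.3,"ty":0,"tz":-0.6,"roll":0,"jaw":0.3},{"tx":0.5,"ty":0,"tz":0,"roll":0,"jaw":0.3},{"tx":0.5,"ty":0,"tz":0,"roll":0,"jaw":0.3},{"tx":0.4,"ty":0,"tz":0,"roll":0,"jaw":0.3},{"tx":0,"ty":0,"tz":0,"roll":0,"jaw":0.3}]'; python3 fit.py | head -1
```

```text
time_s: 13.15
position: [0.6208, 0.2457, 0.1393]
tcp_rot: [[0.963, 0.268, -0.001], [0.268, -0.963, -0.0], [-0.001, -0.0, -1.0]]
force: [-3.9, -1.0, -1.4]
opening: 0.573
grasp_force: 30.0
tilt deg 77.6 gx -0.0011 dn -0.0136 cost 130 {'scene': 598, 'top': 433}
```

```bash
sed -i 's/abs(q\[2\])-.015/abs(q[2])-.03/; s/+.021)-.02)/+.021)-.04)/' fit.py; sed -i '/for g in/,/for d in/d; /t=min(np/d' fit.py; cat >> fit.py <<'E'
E
python3 - <<'E'
import sys; sys.path.insert(0,'.')
from fit import *
C,q=fit()
for n in C:
    pass
p=np.array(read_state()["position"]);R=np.array(read_state()["tcp_rot"]);th,gx,dn=q
ax=R@[np.cos(th),0,np.sin(th)];nn=R@[np.sin(th),0,-np.cos(th)]
for l,a,k in(("mouth",.055,0),("backrim",.055,-.025),("frontrim",.055,.025),("top back",-.055,-.025),("top front",-.055,.025)): print(l,(p+ax*(a-gx)+nn*(k+dn)).round(4))
E
```

```text
tilt deg 54.5 gx 0.0072 dn -0.0223 cost 95 {'scene': 592, 'top': 421}
mouth [0.6299 0.2482 0.0876]
backrim [0.6103 0.2428 0.0731]
frontrim [0.6495 0.2537 0.1021]
top back [0.5487 0.2256 0.1626]
top front [0.5879 0.2365 0.1916]
```

```bash
python3 - <<'E'
from h import *
s=read_state();p=np.array(s["position"]);R=np.array(s["tcp_rot"]);rows=[]
for n in("scene","top"):
    c=capture(n); r,u=proj(c,p-[0,0,.02]); r0,u0=int(r)-37,int(u)-50
    im=cv2.resize(c["img"][r0:r0+75,u0:u0+100],None,fx=4,fy=4,interpolation=cv2.INTER_CUBIC); o=im.copy()
    for (t,gx,dn),col in(((77.6,-.0011,-.0136),(255,0,0)),((54.5,.0072,-.0223),(0,255,0))):
        t=np.radians(t);ax=R@[np.cos(t),0,np.sin(t)];nn=R@[np.sin(t),0,-np.cos(t)];V={}
        for a in(0,1):
            for j in(0,1):
                for k in(0,1):
                    q=proj(c,p+ax*(a*.11-.055-gx)+R[:,1]*(j*.05-.025)+nn*(k*.05-.025+dn)); V[a,j,k]=(int((q[1]-u0)*4),int((q[0]-r0)*4))
        for a in V:
            for b in V:
                if sum(x!=y for x,y in zip(a,b))==1: cv2.line(o,V[a],V[b],col,1)
    rows.append(np.hstack([im,o]))
cv2.imwrite("pics/ov.png",np.vstack(rows)[:,:,::-1])
E
```

```text
(no output)
```

View pics/ov.png

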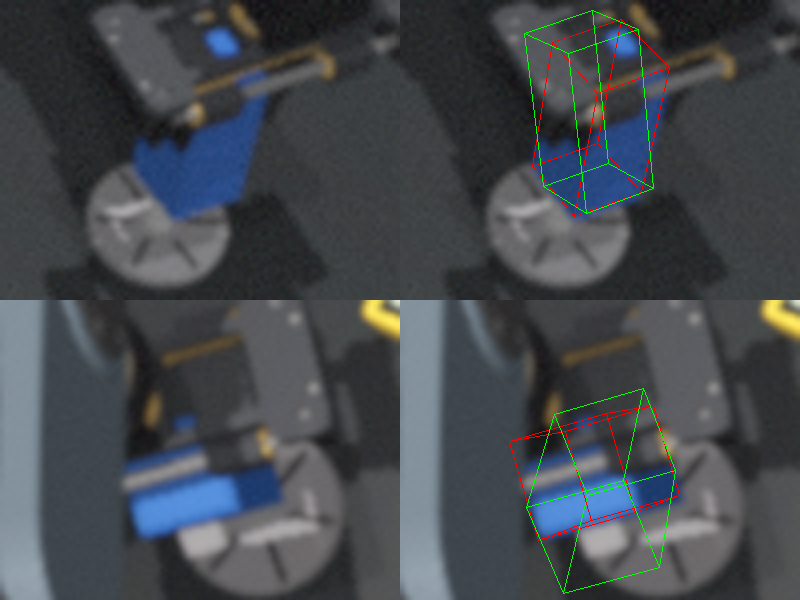

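The red model (78° tilt, nearly upright) matches the cup in both views: rim at scene tile (185,215), closed end at top tile (190,505). The peg is inside the mouth, so I'll lower gently, drifting back a little to centre it.

```bash
python3 -m jog '[{"tx":-0.2,"ty":0,"tz":1,"roll":0,"jaw":0.3},{"tx":-0.2,"ty":0,"tz":1.2,"roll":0,"jaw":0.3},{"tx":-0.2,"ty":0,"tz":1,"roll":0,"jaw":0.3},{"tx":0,"ty":0,"tz":0,"roll":0,"jaw":0.3}]'; python3 -m jog '[{"tx":-0.2,"ty":0,"tz":1,"roll":0,"jaw":0.3},{"tx":0,"ty":0,"tz":1,"roll":0,"jaw":0.3},{"tx":0,"ty":0,"tz":0,"roll":0,"jaw":0.3}]'
```

```text
time_s: 13.85
position: [0.6141, 0.2438, 0.1057]
tcp_rot: [[0.963, 0.268, -0.002], [0.268, -0.963, -0.0], [-0.002, -0.0, -1.0]]
force: [-0.1, -0.5, -0.9]
opening: 0.577
grasp_force: 30.0
time_s: 14.15
position: [0.6118, 0.2432, 0.0858]
tcp_rot: [[0.963, 0.268, -0.003], [0.268, -0.963, -0.001], [-0.003, -0.0, -1.0]]
force: [0.3, -0.1, -0.9]
opening: 0.577
grasp_force: 30.0
```

```bash
python3 -m jog '[{"tx":0,"ty":0,"tz":0.6,"roll":0,"jaw":0.3},{"tx":0,"ty":0,"tz":0.4,"roll":0,"jaw":0.3},{"tx":0,"ty":0,"tz":0,"roll":0,"jaw":0.3}]'; python3 -m jog '[{"tx":0,"ty":0,"tz":0.3,"roll":0,"jaw":0.3},{"tx":0,"ty":0,"tz":0,"roll":0,"jaw":0.3}]'; python3 fit.py
```

```text
time_s: 14.45
position: [0.6126, 0.2434, 0.0771]
tcp_rot: [[0.963, 0.268, -0.001], [0.268, -0.963, -0.0], [-0.001, -0.0, -1.0]]
force: [0.9, -0.6, -0.6]
opening: 0.568
grasp_force: 30.0
time_s: 14.65
position: [0.6137, 0.2437, 0.0757]
tcp_rot: [[0.963, 0.268, 0.002], [0.268, -0.963, 0.0], [0.002, 0.0, -1.0]]
force: [0.5, -0.2, 1.9]
opening: 0.573
grasp_force: 30.0
tilt deg 49.1 gx 0.0119 dn -0.0233 cost 82 {'scene': 478, 'top': 327}
```

Rim contact is at TCP z of about 0.076. I'll press a little to flatten the cup.

```bash
python3 -m jog '[{"tx":0,"ty":0,"tz":0.3,"roll":0,"jaw":0.3},{"tx":0,"ty":0,"tz":0.2,"roll":0,"jaw":0.3},{"tx":0,"ty":0,"tz":0,"roll":0,"jaw":0.3}]';python3 -m jog '[{"tx":0,"ty":0,"tz":0.3,"roll":0,"jaw":0.3},{"tx":0,"ty":0,"tz":0.2,"roll":0,"jaw":0.3},{"tx":0,"ty":0,"tz":0,"roll":0,"jaw":0.3}]'
```

```text
time_s: 15.05
position: [0.6174, 0.2446, 0.0739]
tcp_rot: [[0.963, 0.268, 0.01], [0.268, -0.963, 0.003], [0.011, 0.0, -1.0]]
force: [1.8, 1.0, 12.8]
opening: 0.569
grasp_force: 30.0
time_s: 15.35
position: [0.6213, 0.2457, 0.0715]
tcp_rot: [[0.963, 0.268, 0.019], [0.268, -0.963, 0.005], [0.02, 0.0, -1.0]]
force: [3.8, 2.4, 18.9]
opening: 0.574
grasp_force: 30.0
```

```bash
python3 -m jog '[{"tx":-0.2,"ty":0,"tz":-0.6,"roll":0,"jaw":0.3},{"tx":-0.2,"ty":0,"tz":0,"roll":0,"jaw":0.3},{"tx":0,"ty":0,"tz":0,"roll":0,"jaw":0.3}]';python3 -m jog '[{"tx":0,"ty":0,"tz":0,"roll":0,"jaw":0.62},{"tx":0,"ty":0,"tz":0,"roll":0,"jaw":0.62},{"tx":0,"ty":0,"tz":0,"roll":0,"jaw":0.62},{"tx":0,"ty":0,"tz":0,"roll":0,"jaw":0.62}]'; python3 fit.py
```

```text
time_s: 15.65
position: [0.6103, 0.2427, 0.0711]
tcp_rot: [[0.963, 0.268, 0.003], [0.268, -0.963, 0.001], [0.003, 0.0, -1.0]]
force: [2.6, 0.6, 4.7]
opening: 0.572
grasp_force: 30.0
time_s: 16.05
position: [0.6082, 0.2422, 0.0699]
tcp_rot: [[0.963, 0.268, -0.002], [0.268, -0.963, -0.001], [-0.002, -0.0, -1.0]]
force: [0.1, 0.8, 1.1]
opening: 0.615
grasp_force: 0.0
tilt deg 48.4 gx 0.0182 dn -0.0221 cost 110 {'scene': 447, 'top': 378}
```

```bash
python3 -m jog '[{"tx":0,"ty":0,"tz":-0.5,"roll":0,"jaw":1.0},{"tx":0,"ty":0,"tz":0,"roll":0,"jaw":1.0},{"tx":0,"ty":0,"tz":0,"roll":0,"jaw":1.0},{"tx":0,"ty":0,"tz":-2,"roll":0,"jaw":1.0},{"tx":0,"ty":0,"tz":-4,"roll":0,"jaw":1.0},{"tx":0,"ty":0,"tz":-4.5,"roll":0,"jaw":1.0},{"tx":0,"ty":0,"tz":-4.5,"roll":0,"jaw":1.0},{"tx":0,"ty":0,"tz":-2,"roll":0,"jaw":1.0}]';python3 -m jog '[{"tx":-4,"ty":0,"tz":0,"roll":0,"jaw":1.0},{"tx":-4,"ty":0,"tz":0,"roll":0,"jaw":1.0},{"tx":-4,"ty":0,"tz":0,"roll":0,"jaw":1.0},{"tx":-3,"ty":0,"tz":0,"roll":0,"jaw":1.0},{"tx":0,"ty":0,"tz":0,"roll":0,"jaw":1.0}]' >/dev/null
cat > chk.py <<'E'
from h import *
from scipy.optimize import minimize
C={n:capture(n) for n in("scene","top")};M={}
seat=np.array([.602,.241,.01]); R=[]
for n,c in C.items():
    hsv=cv2.cvtColor(c["img"],cv2.COLOR_RGB2HSV); m=((hsv[...,0]>100)&(hsv[...,0]<130)&(hsv[...,1]>120)&(hsv[...,2]>35)).astype(np.uint8)
    r,u=map(int,proj(c,seat+[0,0,.05])); w=np.zeros_like(m); cv2.circle(w,(u,r),50,1,-1); M[n]=m*w
    R.append(cv2.resize(c["img"][r-60:r+60,u-50:u+50],None,fx=4,fy=4,interpolation=cv2.INTER_CUBIC))
cv2.imwrite("pics/end.png",np.hstack(R)[:,:,::-1])
def cost(q):
    x,y,z,yaw,a,b=q; A=cv2.Rodrigues(np.array([a,b,0.]))[0]@cv2.Rodrigues(np.array([0,0,yaw]))[0]; t=0
    for n,c in C.items():
        P=[proj(c,np.array([x,y,z])+A@[i*.025,j*.025,k*.11])[::-1] for i in(-1,1) for j in(-1,1) for k in(0,1)]
        m=np.zeros((1680,2240),np.uint8); cv2.fillConvexPoly(m,cv2.convexHull((np.array(P)*64+32).astype(np.int32)),255,shift=4)
        t+=np.abs(cv2.resize(m,(560,420),interpolation=cv2.INTER_AREA)/255.-M[n]).sum()
    return t
s=np.array([*seat,.27,0,0]);d=[.01,.01,.005,.15,.1,.1]
r=minimize(cost,s,method="Nelder-Mead",options=dict(initial_simplex=np.vstack([s]+[s+np.eye(6)[i]*d[i] for i in range(6)]),maxiter=500))
print("mouth",r.x[:3].round(4),"yaw",np.degrees(r.x[3]).round(1),"tilt",np.degrees(r.x[4:]).round(1),"cost",r.fun,{n:int(M[n].sum()) for n in M})
E
python3 chk.py
```

```text
time_s: 16.95
position: [0.6114, 0.2431, 0.2512]
tcp_rot: [[0.963, 0.269, 0.008], [0.269, -0.963, 0.002], [0.009, 0.0, -1.0]]
force: [0.3, 1.1, 0.6]
opening: 1.0
grasp_force: 0.0
mouth [0.5997 0.2419 0.0142] yaw 12.4 tilt [ 1.9 -1. ] cost 142.6313725490196 {'scene': 929, 'top': 931}
```

View pics/end.png

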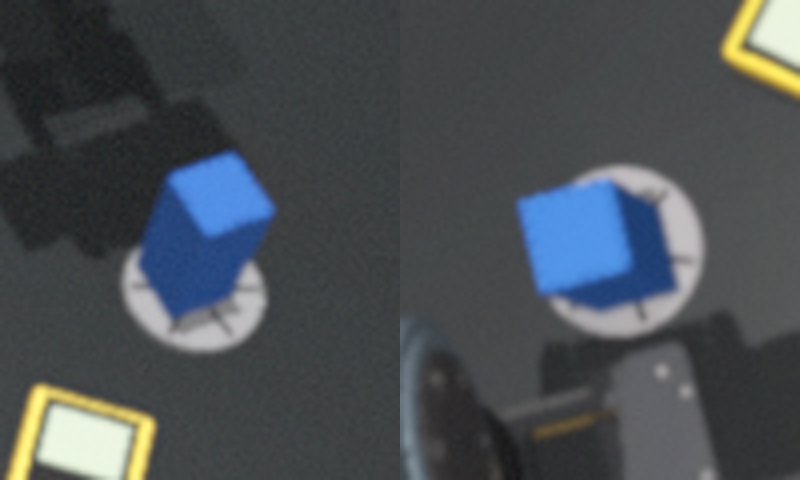

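The cup stands upright, mouth down, centred on the foot (crop 205,235 and 590,240). The fit gives about 2° of tilt, the mouth 2–3 mm off the peg axis, and a height equal to the foot top within error. The gripper is clear.

```bash
python3 -c "
from rig import *
print(hand_in())"
```

```text
the job is handed in; nothing more can be done
None
```

The small blue cup is mouth down over the free peg and I've let go. The last pictures showed it about 2° off vertical and 2–3 mm from the peg's axis, and I handed the job in at about 18 s; no verdict came back, and I took no final measurement of the other things.

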